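# Zero the readout, then find the heavy side of a balancing-stand flywheel

### The job

Before you move the flywheel on the sloping balancing stand, take the scriber from its wooden holder, push the readout's recessed zero button right down with the scriber's tip, and stand the scriber back in the holder. Then turn the wheel by its crank knob one whole turn to feel where its hidden heavy side is, turn it so that the heavy side points straight down the slope, and finish still gripping the knob, holding the wheel still there. Leave the other things on the bench where they are.

Things in the scene. Friction and masses are not known exactly. Their poses are not given: they have to be found in the camera images.
- stand: Fixed grey balancing stand, base 190 x 180 x 14 mm. Origin on the bench under it; z up, -x the side the wheel's face looks to (roughly towards the robot). The spindle slopes 45 degrees: in this frame the wheel's axis points outward along (-0.707, 0, 0.707), up the slope of its face is (0.707, 0, 0.707), down the slope (-0.707, 0, -0.707)
- wheel_center (a point): centre of the flywheel, mid-thickness, on the axis; fixed to the stand, with its axes. The wheel is a closed aluminium disc 170 mm across, 30 mm thick (face 15 mm from here); hub cap 56 mm across, 7 mm proud (its nut 17 mm proud). Hidden inside is a heavy lump of 0.72 to 0.92 kg, 50 mm from the axis, on a side that differs from run to run; the rest is balanced
- wheel (a joint): wheel angle (rad), 0 with the knob at the top of the slope; grows as the knob goes from the top towards the stand's +y. It starts within 0.4 of 0 and can go two turns either way. Bearing drag, 0.34 N m, just exceeds the greatest pull of the lump (0.25 to 0.32 N m), so the wheel stays where it is left; it turns harder while the heavy side rises, more easily while it goes down
- knob: black crank knob on the wheel's face, a cylinder 24 mm in diameter and 50 mm long, its axis parallel to the wheel's axis and 60 mm from it; it spins freely on its own pin, so it may be held without turning the hand. Origin at the end nearest the wheel, 20 mm off the face; z points outward along its axis
- knob_grip (a point): point on the knob's axis near the middle of its length, 29 mm from the knob's origin, 49 mm off the wheel's face (64 mm from wheel_center along the axis) and 60 mm from the wheel's axis; it can be gripped from straight above, the fingers closing along the stand's y
- low_point (a point): fixed point of the stand where the middle of the heavy lump lies when it is straight down the slope: 50 mm from wheel_center down the slope; axes as the stand's
- readout: fixed grey readout box, 90 x 90 x 50 mm, with a dark display along one edge and a round recess in the middle of its top. Origin at the centre of its underside
- recess_mouth (a point): centre of the mouth of the recess, 18 mm in diameter, in the readout's top face, 50 mm above the bench
- zero_top (a point): centre of the top of the zero button, a flat white spring button 15 mm in diameter in the recess, its top 5 mm below the mouth when up. It takes about 1 N to start and 3 N to push right down
- zero (a joint): travel of the zero button (m): 0 up, 0.004 right down; springs back
- stylus: loose scriber, 120 mm long, 60 g, standing tip down in its holder: a steel shank 8 mm in diameter and 60 mm long, tapering over the last 12 mm to a flat tip 5 mm across, below a round wooden handle 18 mm in diameter and 60 mm long. Origin at the tip, z along it towards the handle
- stylus_tip (a point): the tip of the scriber
- stylus_grip (a point): point on the axis of the scriber's handle, 95 mm from the tip, 25 mm below its top end
- holder: fixed wooden block 60 x 60 x 70 mm with a hole in the middle of its top. Origin at the centre of its underside
- holder_mouth (a point): centre of the hole's mouth in the holder's top face, 70 mm above the bench; hole 12 mm in diameter and 66 mm deep. The handle's shoulder rests on the block, the tip then 60 mm below this point
- tin: bystander: closed tin 90 mm in diameter, 110 mm high
- jar: bystander: amber jar 60 mm in diameter, 90 mm high
- tape: bystander: roll of tape lying flat, 100 mm across, 24 mm high
- sandblock: bystander: sanding block 110 x 65 x 33 mm
- brush: bystander: paint brush lying down
- driver: bystander: screwdriver lying down
- offcut: bystander: dark wood offcut 160 x 70 x 22 mm

How it is judged (in metres and radians):
On the way, in this order (a step that is already met when the one before it is completed fails the run):
1. zero button pushed right down with the scriber, wheel not yet moved (value of joint zero above 0.003 m and contact force between stylus and readout above 1 N and distance of knob_grip from where it was at the start of the episode below 0.008 m), for 0.1 s.
2. scriber stands back in its holder, let go, wheel still not moved (horizontal distance between stylus_tip and holder_mouth below 0.006 m and z of stylus_tip in the frame of holder_mouth below -0.052 m and angle between stylus's own z axis and vertical below 0.2 rad and contact force between the fingers and stylus below 0.1 N and distance of knob_grip from where it was at the start of the episode below 0.008 m), for 0.2 s.
3. wheel turned about one whole turn, either way, by its knob ((value of joint wheel above 5.8 rad or value of joint wheel below -5.8 rad) and contact force between the fingers and knob above 0.5 N).
At the end, for the whole second after the job is handed in: The wheel is still with its heavy side straight down the slope to within 20 degrees, the fingers grip the crank knob with more than 2 N, the scriber stands in its holder, the zero button is up, and no bystander is more than 30 mm from where it began (distance between slug_c0 and low_point below 0.0174 m and contact force between the fingers and knob above 2 N and velocity of joint wheel between -0.1 and 0.1 rad/s and horizontal distance between stylus_tip and holder_mouth below 0.006 m and z of stylus_tip in the frame of holder_mouth below -0.052 m and angle between stylus's own z axis and vertical below 0.2 rad and contact force between the fingers and stylus below 0.1 N and value of joint zero below 0.001 m and distance of each of tin, tape, sandblock, brush, driver, offcut, jar from where it was at the start of the episode below 0.03 m); the arm keeps its last pose, push and grip.
It fails at once if a bystander pushed away or knocked over (distance of any of tin, tape, sandblock, brush, driver, offcut, jar from where it was at the start of the episode above 0.05 m or angle between any of tin, jar's own z axis and vertical above 0.5 rad).
It also fails if it takes over 72 s, if anything falls off the work surface, if the arm or the gripper's body presses on something with over 40 N, if the wrist force passes 120 N, or if a joint passes its speed limit or range.

### The arm

A 7-joint arm with a two-finger parallel gripper is mounted at the origin on the work surface. World frame = base frame: x ahead of the robot, y to its left, z up, the work surface at z = 0. Lengths are in mm, angles in rad, forces in N, time in s.
With the tool pointing down it reaches from about 350 to 900 mm from the base axis. Payload 19.9 kg.
Tool frame: the origin (TCP) lies midway between the tips of the shut fingers; the grasp point (between the pads) lies 19 mm behind it; z points along the fingers, y is the direction in which the jaws open and shut (so a half turn about z gives the same grasp; the last joint's range is limited). The gripper opens to 94 mm and grips with 3 to 60 N. Pads are 16 mm wide; open, the fingers measure 119 mm over their backs; the gripper's body (75 mm by 177 mm) begins 78 mm behind the grasp point.
Start: joints at [-1.363, 0.417, -0.01, 1.614, 0.005, 1.111, -0.053], TCP at [154.497, 605.582, 205.425] pointing down, gripper open.
Joint ranges: [-2.81, 2.81], [-0.39, 2.02], [-1.27, 1.25], [0.06, 2.57], [-1.19, 4.33], [0.19, 2], [-2.82, 2.82]. Speed limits (rad/s): [1.89, 1.89, 2.39, 2.39, 3.01, 3.01, 3.01].

### API

Orientations are given as a rotation vector (axis times angle).
In Python, from cell import get_state, eyes, sign_off gives the robot as it stands. The module is installed in compiled form; this text tells all that it offers.
- The arm moves only by the shell command python3 -m inch 'ROWS'. ROWS is JSON, a list of rows, each a list of 3 entries, a list of its own where there are three numbers: the turn, a rotation vector about the tool's x, y, z in rad, then the shift along the tool's x, y, z in m, then the finger opening in m, from 0 to 0.094. A call has 1 to 12 rows; each row shifts and turns the commanded pose from where the row before left it, along the tool's axes as they then stand; what a row does not reach is not made up. A row lasts 1/10 s, in which the tool goes at most 50 mm and 8.59 degrees, less where a joint would pass 70% of its speed; a pose out of reach is approached as far as the arm can. A call with a gripper value outside its range is refused whole. The fingers move at their own pace and stop on an object; the grip force is fixed at half the most. Time passes only in rows, so rows that do not move let the fingers close. It gives the time, the measured TCP pose, the force and the opening at its end, in the units of the state.
- get_state(): the state, without advancing time (a new reading comes with each control period).
- eyes.grab_frame(name): name is "side" or "top" or "wrist"; returns the picture (420x560x3 uint8, blue, green, red); there is no depth.
- eyes.camera_model(name): a dict with "K" (3x3 intrinsics, pixels), "eye" and "rotation" of the camera in the world; the wrist camera has in their place "mount" (4x4, takes a point from camera to tool coordinates, whose origin is the TCP and whose axes are the flange's). Camera axes: x right, y down, z forward; pixel columns grow to the right and rows downward; lengths in mm; the calibration is good to about 2 mm. A picture is of the moment at which its call begins: read the wrist's pose just before it. camera_model takes no time and is no camera call.
- sign_off(): hands the job in, once; it reports no verdict.
The state is a dict: "time_s": time; "joint_pos": joint angles; "joint_vel": joint speeds; "joint_efforts": joint torques, N m; "tool_pos": TCP position; "tcp_rot": TCP orientation; "contact_force": force on the tool from outside, world axes, zero at the start; "moment": the same for the moment, N m; "gripper_width": finger opening in mm.
Only numpy, scipy, OpenCV 4.12 (cv2) and the standard library are available. Lean on these libraries where they do the work, as an engineer would, in place of code of your own. Each camera call takes 0.05 s, during which the arm holds its last target.

## Working session

There is one attempt and no reset: what is moved stays moved. The work goes in short steps, Python scripts to look and compute and a shell command to move; the robot and the scene stay as the last step left them, time stands still between calls to the robot, and variables do not carry over. Pictures are saved under pics/ and viewed, and the job is handed in when it is done.

```bash
mkdir -p pics; cat > h.py <<'E'
import numpy as np, cv2
from scipy.spatial.transform import Rotation as R
from cell import get_state, eyes
def cam(n,s=None):
    m=eyes.camera_model(n);K=np.array(m["K"])
    if n=="wrist":
        s=s or get_state();M=np.array(m["mount"]);Rt=R.from_rotvec(s["tcp_rot"]).as_matrix()
        return K,Rt@M[:3,3]+np.array(s["tool_pos"]),Rt@M[:3,:3]
    return K,np.array(m["eye"]),np.array(m["rotation"])
def ray(c,u,v):
    K,e,r=c; d=r@np.linalg.solve(K,[u,v,1.]);return e,d/np.linalg.norm(d)
def onz(c,u,v,z):
    e,d=ray(c,u,v);return e+d*(z-e[2])/d[2]
def proj(c,p):
    K,e,r=c;q=K@(r.T@(np.array(p)-e));return q[:2]/q[2]
def tri(l):
    A=np.zeros((3,3));b=np.zeros(3)
    for e,d in l:
        P=np.eye(3)-np.outer(d,d);A+=P;b+=P@e
    x=np.linalg.solve(A,b);return x,[np.linalg.norm((np.eye(3)-np.outer(d,d))@(x-e)) for e,d in l]
E
python3 - <<'E'
from h import *
s=get_state();print(s)
for n in ["side","top","wrist"]:
    cv2.imwrite(f"pics/{n}0.png",eyes.grab_frame(n))
    m=eyes.camera_model(n);print(n,{k:np.round(v,3).tolist() for k,v in m.items()})
E
```

```text
{'time_s': 0.0, 'joint_pos': array([-1.36252178,  0.41796006, -0.01028634,  1.61415451,  0.00472703,
        1.11069797, -0.05300454]), 'joint_vel': array([ 5.42468678e-05, -2.35108068e-03,  3.74684228e-04, -1.12582163e-03,
       -5.65312027e-04, -4.79808670e-04, -1.01200990e-03]), 'joint_efforts': array([-2.80556356e-03, -8.51234579e+01,  6.36930373e-01, -4.26008642e+01,
       -4.91061271e-02,  1.83408597e-02,  8.05175728e-05]), 'tool_pos': array([154.42988441, 605.24167375, 204.84232449]), 'tcp_rot': array([-3.91321623e-01, -3.11709655e+00,  1.88021743e-03]), 'contact_force': array([-1.07585049,  0.06925073, -0.5673145 ]), 'moment': array([-0.0065993 , -0.02044871,  0.02410575]), 'gripper_width': 94.1179255403863}
side {'K': [[413.81, 0.0, 282.193], [0.0, 413.81, 210.811], [0.0, 0.0, 1.0]], 'eye': [255.176, -663.083, 788.651], 'rotation': [-2.253, 0.419, -0.212]}
top {'K': [[410.321, 0.0, 292.84], [0.0, 410.321, 207.541], [0.0, 0.0, 1.0]], 'eye': [363.566, 28.45, 1134.803], 'rotation': [-2.146, 2.138, -0.19]}
wrist {'K': [[344.761, 0.0, 277.442], [0.0, 344.761, 203.547], [0.0, 0.0, 1.0]], 'mount': [[0.001, -0.96, -0.28, 80.995], [1.0, 0.001, -0.001, -0.544], [0.001, -0.28, 0.96, -179.274], [0.0, 0.0, 0.0, 1.0]]}
```

```bash
sed -i 's/return K,np.array(m\["eye"\]),np.array(m\["rotation"\])/return K,np.array(m["eye"]),R.from_rotvec(m["rotation"]).as_matrix()/' h.py
```

```text
(no output)
```

View pics/side0.png

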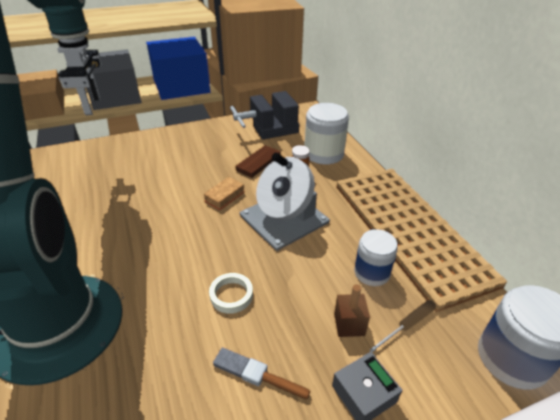

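View pics/top0.png

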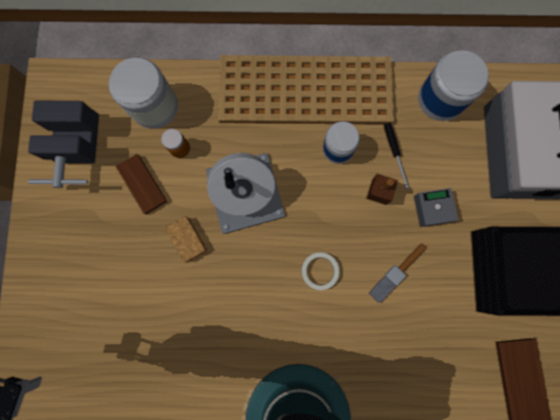

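View pics/wrist0.png

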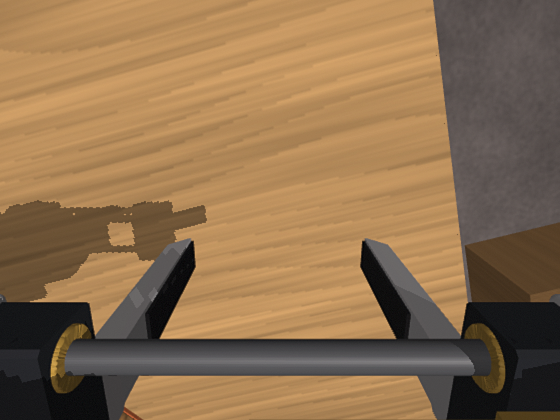

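Side view: stand with wheel at (285,190), holder at (350,315), readout at (366,388). Top view: wheel (242,187) with knob (229,178), holder (383,188), readout (437,207), tape (321,271), brush (398,272). Zooming in.

```bash
python3 - <<'E'
from h import *
t=cv2.imread("pics/top0.png");s=cv2.imread("pics/side0.png")
def crop(im,x,y,w,h,k):return cv2.resize(im[y:y+h,x:x+w],(w*k,h*k),interpolation=cv2.INTER_CUBIC)
cv2.imwrite("pics/c1.png",crop(t,350,160,120,75,6))
cv2.imwrite("pics/c2.png",crop(t,190,130,120,110,5))
cv2.imwrite("pics/c3.png",crop(s,310,280,120,140,4))
cv2.imwrite("pics/c4.png",crop(s,230,135,110,115,5))
for n in("top","side"):
    c=cam(n);print(n,proj(c,[0,0,0]),proj(c,[600,0,0]))
c=cam("top")
for nm,u,v,z in [("readout top c",437,207,50),("holder top",382,188,70),("stand",245,190,100),("tape",321,271,12),("brush",398,272,10),("driver",397,158,10),("jar/tin",341,140,80)]:
    print(nm,onz(c,u,v,z).round())
E
```

```text
top [297.71607331 418.01524169] [297.89211299 190.55241679]
side [ 57.80173459 324.46399573] [307.70540219 253.81895043]
readout top c [ 546. -373.   50.]
holder top [ 594. -222.   70.]
stand [580. 139. 100.]
tape [376. -62.  12.]
brush [ 374. -272.   10.]
driver [ 694. -282.   10.]
jar/tin [ 722. -114.   80.]
```

View pics/c1.png

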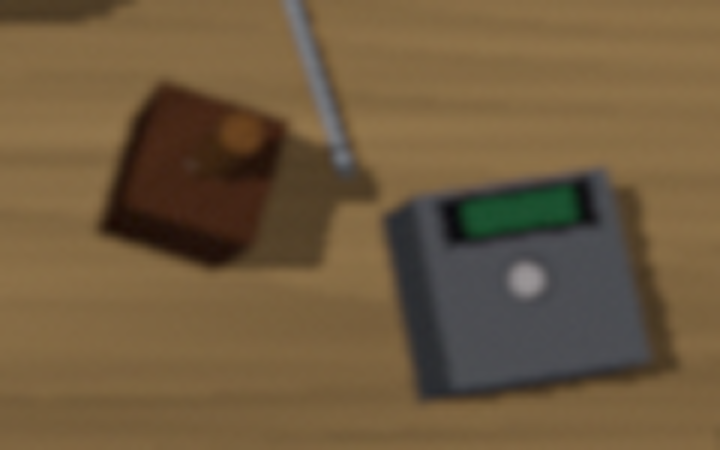

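View pics/c2.png

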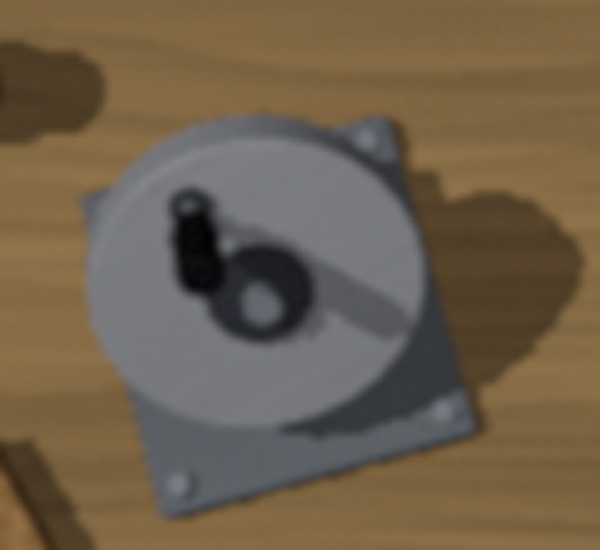

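View pics/c3.png

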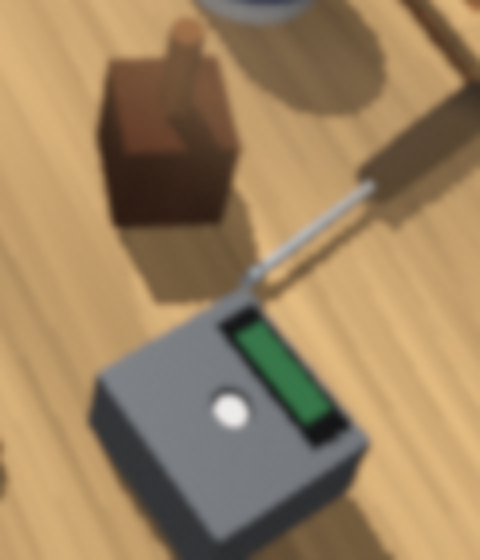

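View pics/c4.png

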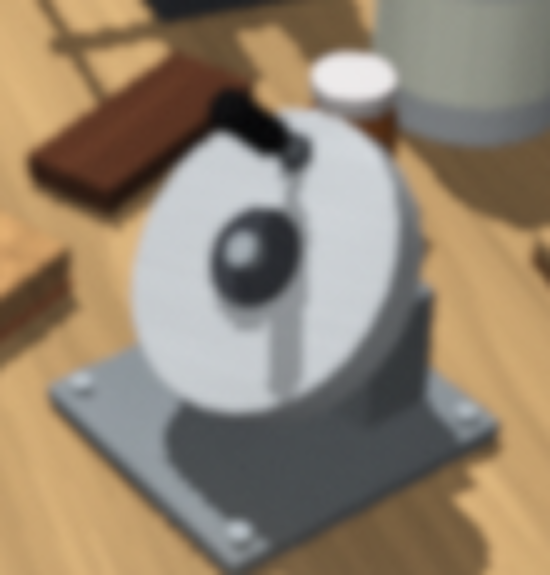

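```bash
python3 - <<'E'
from h import *
T=cam("top");S=cam("side")
t=lambda U,V,x,y,k:((U+.5)/k-.5+x,(V+.5)/k-.5+y)
c1=lambda U,V:t(U,V,350,160,6)
c2=lambda U,V:t(U,V,190,130,5)
c3=lambda U,V:t(U,V,310,280,4)
c4=lambda U,V:t(U,V,230,135,5)
def both(nm,a,b,z=None):
    x,r=tri([ray(T,*a),ray(S,*b)]);print(nm,"tri",x.round(1),np.round(r,1), "" if z is None else (onz(T,*a,z).round(1),onz(S,*b,z).round(1)))
both("handle top",c1(240,135),c3(187,33),130)
both("button",c1(525,280),c3(231,410),45)
# holder top corners
for p in [(163,85),(285,123),(243,247),(122,203)]: print("holder top corner T",onz(T,*c1(*p),70).round(1))
for p in [(108,62),(215,62),(238,148),(118,150)]: print("holder corner S",onz(S,*c3(*p),70).round(1))
both("nut",c2(263,307),c4(243,247))
both("pin end",c2(190,205),c4(293,150))
both("knob outer",c2(203,280),c4(230,105))
for p,q in [((388,118),(497,430)),((483,432),(232,570))]: both("stand corner",c2(*p),c4(*q),14)
print(onz(T,*c2(168,517),14),onz(S,*c4(50,392),14))
E
```

```text
handle top tri [ 596.9 -228.1  128.2] [0.6 0.6] (array([ 595.9, -227.5,  130. ]), array([ 596.6, -229.4,  130. ]))
button tri [ 550.  -375.9   45.2] [0.7 0.7] (array([ 549.3, -375.7,   45. ]), array([ 550.8, -375.9,   45. ]))
holder top corner T [ 632.4 -209.1   70. ]
holder top corner T [ 615.4 -263.    70. ]
holder top corner T [ 559.2 -242.3   70. ]
holder top corner T [ 578.7 -189.3   70. ]
holder corner S [ 578.  -192.1   70. ]
holder corner S [ 632.1 -212.6   70. ]
holder corner S [ 615.6 -264.9   70. ]
holder corner S [ 557.2 -244.    70. ]
nut tri [570.4 141.6 135. ] [0.4 0.4] 
pin end tri [613.  175.1 164.8] [1.2 1.2] 
knob outer tri [568.4 160.4 211.4] [1.7 1.7] 
stand corner tri [705.1  87.7   9.3] [0.7 0.7] (array([704.4,  87.3,  14. ]), array([701.6,  83.2,  14. ]))
stand corner tri [524.5  32.7  15.5] [0.5 0.5] (array([525.3,  32.6,  14. ]), array([524.5,  34.1,  14. ]))
[477.49266767 204.56694534  14.        ] [477.40341746 201.33376755  14.        ]
```

```bash
cat >> h.py <<'E'
def go(p,yd=None):
    """tool-axis shift (mm) to world TCP p; also turn to make z down and y along azimuth yd (deg)"""
    s=get_state();Rt=R.from_rotvec(s["tcp_rot"]).as_matrix()
    print("t",round(s["time_s"],2),"pos",np.round(s["tool_pos"],1),"shift",(Rt.T@(np.array(p)-s["tool_pos"])).round(2),"F",np.round(s["contact_force"],2),"w",round(s["gripper_width"],1))
    y=Rt[:,1] if yd is None else np.array([np.cos(np.radians(yd)),np.sin(np.radians(yd)),0])
    y=np.array([y[0],y[1],0]);y/=np.linalg.norm(y);z=np.array([0,0,-1.]);D=np.c_[np.cross(y,z),y,z]
    print("turn",R.from_matrix(Rt.T@D).as_rotvec().round(4),"yaz",np.degrees(np.arctan2(Rt[1,1],Rt[0,1])).round(2),"q",np.round(s["joint_pos"],2))
E
python3 -c "
from h import *
go([596.4,-227.8,240])"
```

```text
t 0.15 pos [154.5 605.3 205. ] shift [-634.22 -698.03  -34.34] F [-0.39 -0.25 -0.98] w 94.2
turn [-0.0009  0.0001  0.    ] yaz 75.68 q [-1.36  0.42 -0.01  1.61  0.    1.11 -0.05]
```

```bash
python3 -m inch '[[[0,0,0],[-0.027,-0.030,-0.004],0.094],[[0,0,0],[-0.027,-0.030,-0.004],0.094],[[0,0,0],[-0.027,-0.030,-0.004],0.094],[[0,0,0],[-0.027,-0.030,-0.004],0.094],[[0,0,0],[-0.027,-0.030,-0.004],0.094],[[0,0,0],[-0.027,-0.030,-0.004],0.094],[[0,0,0],[-0.027,-0.030,-0.004],0.094],[[0,0,0],[-0.027,-0.030,-0.004],0.094],[[0,0,0],[-0.027,-0.030,0],0.094],[[0,0,0],[-0.027,-0.030,0],0.094],[[0,0,0],[-0.027,-0.030,0],0.094],[[0,0,0],[-0.027,-0.030,0],0.094]]'
python3 -c "
from h import *
go([596.4,-227.8,200])"
```

```text
time_s: 1.35
tool_pos: [379.8, 175.1, 237.6]
tcp_rot: [0.391, 3.117, 0.0]
contact_force: [0.5, 0.6, -0.1]
gripper_width: 94.1
t 1.35 pos [379.8 175.1 237.6] shift [-309.43 -336.86   37.47] F [ 0.47  0.64 -0.15] w 94.1
turn [ 0.0003  0.     -0.    ] yaz 75.69 q [-0.83 -0.01  0.33  2.06  0.    1.08  0.82]
```

```bash
python3 -m inch '[[[0,0,0],[-0.027,-0.030,0.003],0.094],[[0,0,0],[-0.027,-0.030,0.003],0.094],[[0,0,0],[-0.027,-0.030,0.003],0.094],[[0,0,0],[-0.027,-0.030,0.003],0.094],[[0,0,0],[-0.027,-0.030,0.003],0.094],[[0,0,0],[-0.027,-0.030,0.003],0.094],[[0,0,0],[-0.027,-0.030,0.003],0.094],[[0,0,0],[-0.027,-0.030,0.003],0.094],[[0,0,0],[-0.027,-0.030,0.003],0.094],[[0,0,0],[-0.027,-0.030,0.003],0.094],[[0,0,0],[-0.027,-0.030,0.003],0.094],[[0,0,0],[0,0,0],0.094]]'
python3 -c "
from h import *
go([596.4,-227.8,170])
cv2.imwrite('pics/w1.png',eyes.grab_frame('wrist'))
c=cam('wrist');print(proj(c,[596.4,-227.8,130]))"
```

```text
time_s: 2.55
tool_pos: [585.7, -221.3, 203.4]
tcp_rot: [-0.398, -3.115, 0.004]
contact_force: [-1.3, 0.2, -0.0]
gripper_width: 93.7
t 2.55 pos [ 585.7 -221.3  203.4] shift [-12.01  -3.47  33.44] F [-1.25  0.23 -0.02] w 93.7
turn [-0.0027 -0.0009 -0.    ] yaz 75.43 q [-0.14  0.48  0.62  1.63 -0.3   1.13  1.87]
[271.12498562 228.43025761]
```

View pics/w1.png

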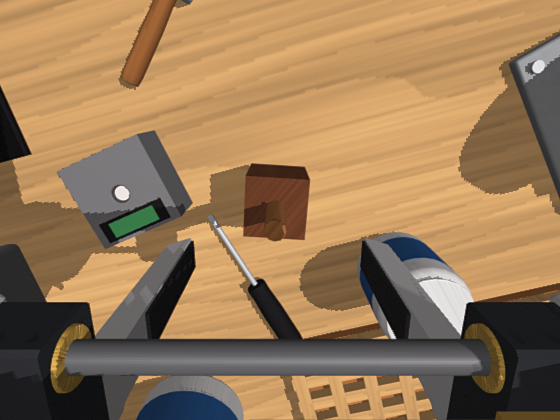

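```bash
python3 - <<'E'
from h import *
im=cv2.imread("pics/w1.png")
cv2.imwrite("pics/w1c.png",cv2.resize(im[120:260,40:320],None,fx=2.8,fy=2.8,interpolation=cv2.INTER_CUBIC))
s=get_state();c=cam("wrist",s)
print(s["tool_pos"],onz(c,275,232,130),onz(c,121.5,193,45),onz(c,275,200,70))
w=cv2.inRange(im,(200,200,200),(255,255,255));n,l,st,ce=cv2.connectedComponentsWithStats(w)
for i in range(1,n):
    if st[i,4]>60: print(st[i],ce[i],onz(c,*ce[i],45).round(1))
E
```

```text
[ 585.33554928 -218.93345525  203.55245786] [ 600.02835456 -225.61855397  130.        ] [ 551.80958384 -374.58931436   45.        ] [ 590.93802903 -223.84699251   70.        ]
[533  60  12  13 117] [538.23076923  65.99145299] [534.5  38.9  45. ]
[115 186  14  14 147] [121.54421769 192.7755102 ] [ 551.6 -374.5   45. ]
[218 228  38  57 129] [236.1627907  255.28682171] [ 646.6 -281.4   45. ]
[ 420  272   53   62 1576] [448.64086294 296.44479695] [752.6 -67.7  45. ]
```

View pics/w1c.png

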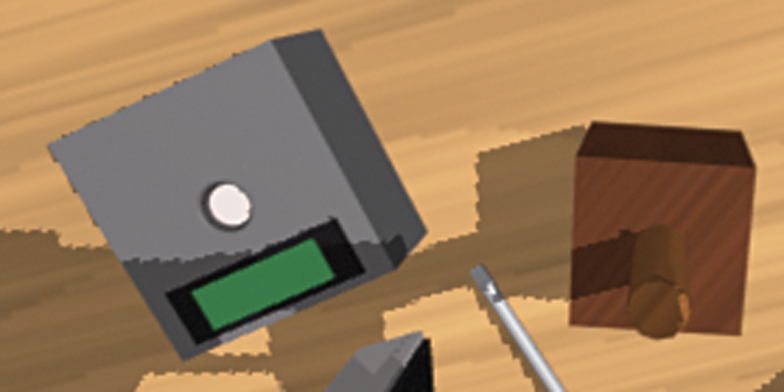

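```bash
python3 -m inch '[[[0,0,0],[-0.0065,-0.003,0.012],0.094],[[0,0,0],[-0.0065,-0.003,0.012],0.094],[[0,0,0],[0,0,0],0.094],[[0,0,0],[0,0,0],0.094]]'
python3 - <<'E'
from h import *
go([597,-228,175])
s=get_state();im=eyes.grab_frame('wrist');cv2.imwrite('pics/w2.png',im);c=cam("wrist",s)
print(get_state()["tool_pos"])
w=cv2.inRange(im,(200,200,200),(255,255,255));n,l,st,ce=cv2.connectedComponentsWithStats(w)
for i in range(1,n):
    if st[i,4]>60: print(st[i],ce[i],onz(c,*ce[i],45).round(1))
p=proj(c,[597,-228,130]).astype(int);print(p)
x,y=max(p[0]-70,0),p[1]-70
cv2.imwrite("pics/w2c.png",cv2.resize(im[y:y+140,x:x+140],None,fx=4,fy=4,interpolation=cv2.INTER_CUBIC));print(x,y)
E
```

```text
time_s: 3.0
tool_pos: [596.6, -225.0, 180.0]
tcp_rot: [-0.39, -3.116, -0.0]
contact_force: [-0.5, 0.1, 0.2]
gripper_width: 93.9
t 3.0 pos [ 596.6 -225.   180. ] shift [-1.11 -2.81  5.04] F [-0.54  0.08  0.15] w 93.9
turn [-0.0001 -0.0009 -0.    ] yaz 75.72 q [-0.12  0.53  0.61  1.62 -0.33  1.1   1.89]
[ 596.76098535 -225.16884392  180.55044846]
[553  46   7  13  72] [556.54166667  52.625     ] [536.2  31.8  45. ]
[102 179  15  16 173] [108.94797688 186.61271676] [ 551.9 -377.4   45. ]
[215 228  40  58 140] [234.32857143 256.8       ] [ 649.6 -283.6   45. ]
[ 424  273   65   61 1766] [455.06002265 296.41789354] [748.2 -75.7  45. ]
[274 224]
204 154
```

View pics/w2c.png

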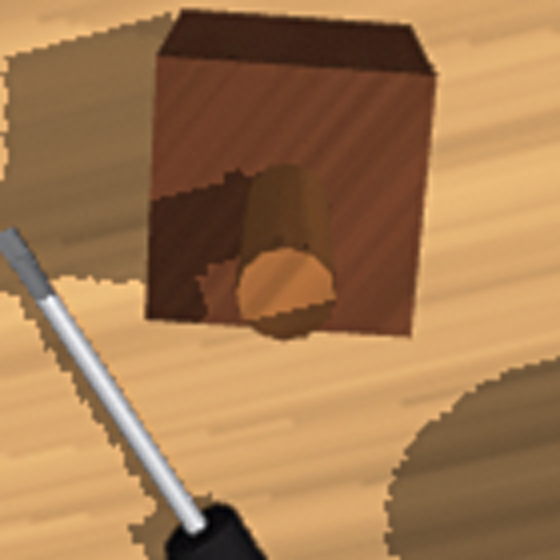

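```bash
python3 -m inch '[[[0,0,0],[-0.0016,-0.002,0.024],0.094],[[0,0,0],[0,0,0.03],0.094],[[0,0,0],[0,0,0.03],0.094],[[0,0,0],[0,0,0.0105],0.094],[[0,0,0],[0,0,0],0.04],[[0,0,0],[0,0,0],0.04],[[0,0,0],[0,0,0],0.04]]'
python3 - <<'E'
from h import *
go([597.8,-227.5,86])
cv2.imwrite('pics/w3.png',eyes.grab_frame('wrist'))
E
```

```text
time_s: 3.75
tool_pos: [598.6, -228.2, 87.7]
tcp_rot: [0.391, 3.115, -0.001]
contact_force: [-0.5, 0.9, -0.5]
gripper_width: 73.8
t 3.75 pos [ 598.6 -228.2   87.7] shift [0.98 0.45 1.66] F [-0.54  0.91 -0.55] w 73.8
turn [-0.0001  0.0022  0.    ] yaz 75.69 q [-0.08  0.63  0.55  1.68 -0.4   0.94  1.95]
```

View pics/w3.png

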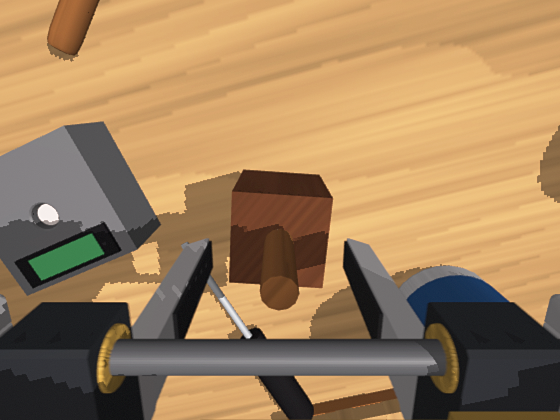

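Handle (280,290) is centred between the fingers. Close.

```bash
python3 -m inch '[[[0,0,0],[0,0,0],0.0],[[0,0,0],[0,0,0],0.0],[[0,0,0],[0,0,0],0.0],[[0,0,0],[0,0,0],0.0],[[0,0,0],[0,0,0],0.0],[[0,0,0],[0,0,0],0.0],[[0,0,0],[0,0,0],0.0],[[0,0,0],[0,0,0],0.0]]'
```

```text
time_s: 4.6
tool_pos: [597.8, -227.9, 86.0]
tcp_rot: [0.391, 3.117, -0.0]
contact_force: [0.3, -0.1, 0.1]
gripper_width: 17.3
```

```bash
python3 -m inch '[[[0,0,0],[0,0,-0.02],0.0],[[0,0,0],[0,0,-0.03],0.0],[[0,0,0],[0,0,-0.03],0.0],[[0,0,0],[0,0,0],0.0]]'
python3 -c "
from h import *
go([551,-377,161])"
```

```text
time_s: 5.0
tool_pos: [599.4, -228.8, 169.8]
tcp_rot: [0.391, 3.112, -0.001]
contact_force: [-0.5, -0.9, -0.6]
gripper_width: 17.2
t 5.0 pos [ 599.4 -228.8  169.8] shift [  10.24 -155.58    8.82] F [-0.46 -0.92 -0.64] w 17.2
turn [-0.0002  0.0053  0.    ] yaz 75.68 q [-0.11  0.54  0.6   1.63 -0.34  1.08  1.9 ]
```

```bash
python3 -m inch '[[[0,0,0],[0.0015,-0.026,0],0.0],[[0,0,0],[0.0015,-0.026,0],0.0],[[0,0,0],[0.0015,-0.026,0],0.0],[[0,0,0],[0.0015,-0.026,0],0.0],[[0,0,0],[0.0015,-0.026,0],0.0],[[0,0,0],[0.001,-0.026,0],0.0],[[0,0,0],[0,0,0.01],0.0],[[0,0,0],[0,0,0.01],0.0],[[0,0,0],[0,0,0],0.0]]'
python3 - <<'E'
from h import *
go([551,-377,118])
s=get_state();cv2.imwrite('pics/w4.png',eyes.grab_frame('wrist'));cv2.imwrite('pics/s4.png',cv2.resize(eyes.grab_frame('side')[260:420,260:460],None,fx=4,fy=3.75,interpolation=cv2.INTER_CUBIC))
E
```

```text
time_s: 5.9
tool_pos: [550.8, -375.3, 143.9]
tcp_rot: [-0.389, -3.115, -0.002]
contact_force: [0.2, -0.3, -1.0]
gripper_width: 17.4
t 5.9 pos [ 550.8 -375.3  143.9] shift [-0.66 -1.62 25.85] F [ 0.18 -0.31 -0.97] w 17.4
turn [ 0.0012 -0.0026  0.    ] yaz 75.75 q [ 0.15  0.62  0.6   1.57 -0.38  1.07  2.16]
```

View pics/w4.png

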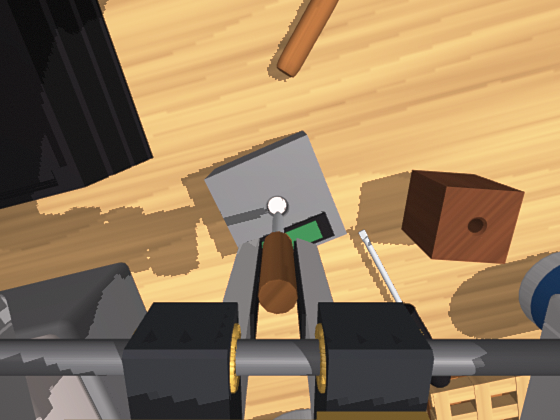

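View pics/s4.png

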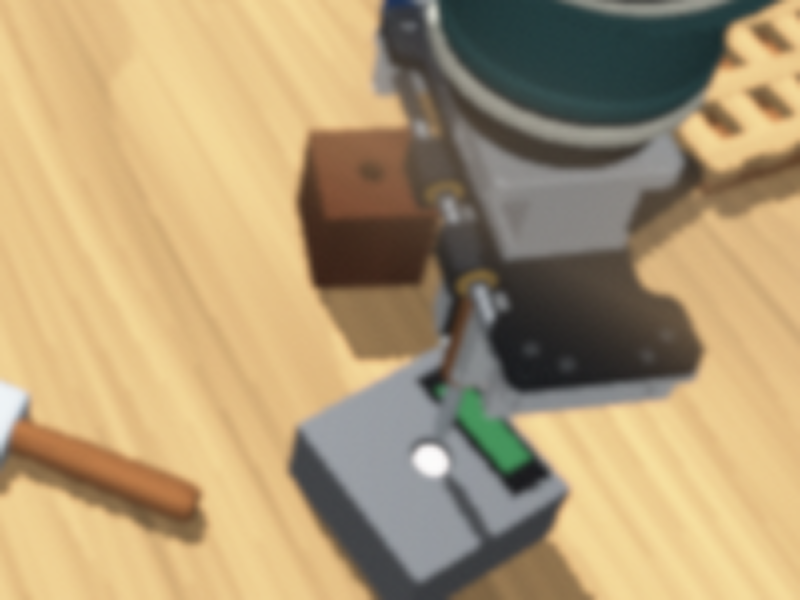

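```bash
python3 - <<'E'
from h import *
im=cv2.imread('pics/w4.png');cv2.imwrite("pics/w4c.png",cv2.resize(im[170:250,217:337],None,fx=6,fy=6,interpolation=cv2.INTER_CUBIC))
go([551,-377,118]);c=cam("wrist")
s=get_state()["tool_pos"]
print(proj(c,[s[0],s[1],s[2]-76]),proj(c,[s[0],s[1],45]), onz(c,277,205,45))
E
```

```text
t 6.0 pos [ 551.4 -375.8  145.6] shift [ 0.11 -1.24 27.58] F [ 0.99  0.28 -0.01] w 17.4
turn [ 0.0004 -0.0007  0.    ] yaz 75.77 q [ 0.15  0.62  0.6   1.57 -0.38  1.07  2.16]
[278.41041119 211.6414411 ] [278.35323445 202.85691209] [ 552.97880024 -377.41016444   45.        ]
```

View pics/w4c.png

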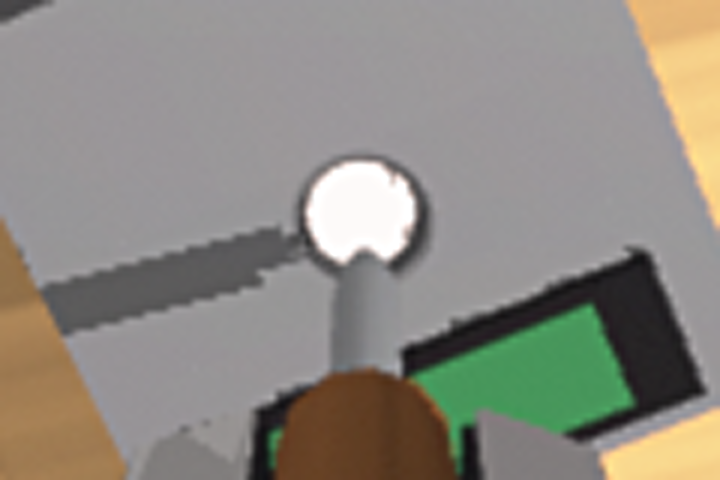

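```bash
python3 -m inch '[[[0,0,0],[0,-0.0005,0.012],0.0],[[0,0,0],[0,0,0.008],0.0],[[0,0,0],[0,0,0.005],0.0],[[0,0,0],[0,0,0.0025],0.0],[[0,0,0],[0,0,0.001],0.0],[[0,0,0],[0,0,0],0.0]]'
```

```text
time_s: 6.6
tool_pos: [550.9, -377.4, 117.6]
tcp_rot: [0.391, 3.117, 0.0]
contact_force: [-1.3, 0.9, 2.0]
gripper_width: 17.6
```

```bash
python3 -m inch '[[[0,0,0],[0,0,0.001],0.0],[[0,0,0],[0,0,0.001],0.0],[[0,0,0],[0,0,0.001],0.0],[[0,0,0],[0,0,0],0.0]]'; python3 -c "
from h import *
go([551,-377,118])"
```

```text
time_s: 7.0
tool_pos: [551.4, -377.9, 116.0]
tcp_rot: [0.391, 3.115, -0.001]
contact_force: [-3.2, 3.6, 16.7]
gripper_width: 17.4
t 7.0 pos [ 551.4 -377.9  116. ] shift [ 0.65  0.77 -1.99] F [-3.19  3.62 16.72] w 17.4
turn [-0.0003  0.002   0.    ] yaz 75.69 q [ 0.16  0.65  0.58  1.59 -0.4   1.02  2.18]
```

```bash
python3 -m inch '[[[0,0,0],[0,0,0],0.0],[[0,0,0],[0,0,0],0.0],[[0,0,0],[0,0,0],0.0]]'; python3 -m inch '[[[0,0,0],[0,0,-0.01],0.0],[[0,0,0],[0,0,-0.015],0.0],[[0,0,0],[0,0,-0.025],0.0],[[0,0,0],[0,0,0],0.0],[[0,0,0],[0,0,0],0.0]]';  python3 - <<'E'
from h import *
s=get_state();im=eyes.grab_frame('wrist');cv2.imwrite('pics/w5.png',im)
go([597.8,-227.9,165]);c=cam("wrist",s);t=s["tool_pos"];print(proj(c,[t[0],t[1],t[2]-76]),proj(c,[t[0],t[1],t[2]+44]),proj(c,[597.8,-227.9,70]))
cv2.imwrite("pics/w5c.png",cv2.resize(im[170:330,200:360],None,fx=3.7,fy=3.7,interpolation=cv2.INTER_CUBIC))
E
```

```text
time_s: 7.3
tool_pos: [551.5, -377.9, 116.0]
tcp_rot: [0.391, 3.115, -0.001]
contact_force: [-3.2, 3.6, 17.1]
gripper_width: 17.5
time_s: 7.8
tool_pos: [551.2, -377.6, 165.4]
tcp_rot: [0.391, 3.116, -0.001]
contact_force: [-0.2, 0.1, -1.4]
gripper_width: 17.7
t 7.85 pos [ 550.9 -377.3  164.6] shift [ -8.56 156.36  -0.41] F [-0.42  0.37 -1.59] w 17.4
turn [-0.      0.0001  0.    ] yaz 75.69 q [ 0.14  0.6   0.61  1.55 -0.37  1.11  2.15]
[278.48420978 211.44710384] [278.86473313 293.73763403] [465.63526043 213.93441609]
```

View pics/w5.png

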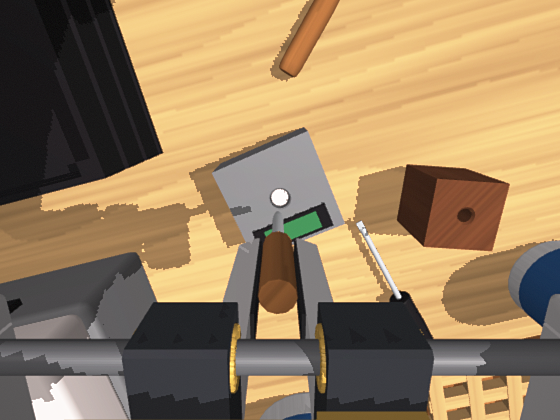

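View pics/w5c.png

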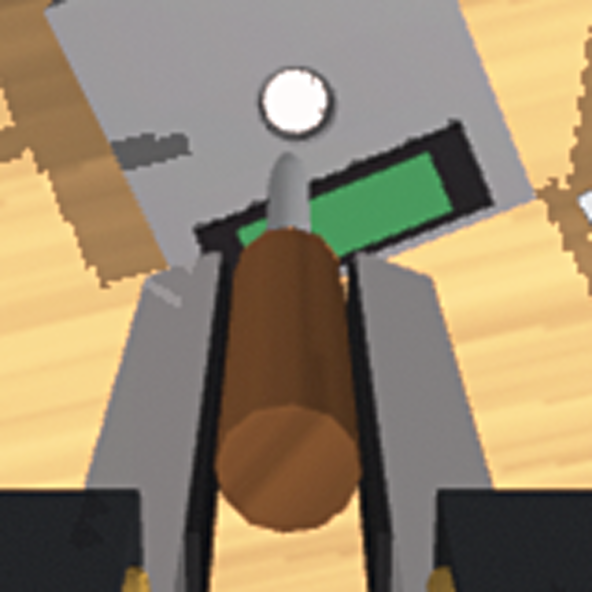

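```bash
python3 -m inch '[[[0,0,0],[-0.0014,0.026,0],0.0],[[0,0,0],[-0.0014,0.026,0],0.0],[[0,0,0],[-0.0014,0.026,0],0.0],[[0,0,0],[-0.0014,0.026,0],0.0],[[0,0,0],[-0.0014,0.026,0],0.0],[[0,0,0],[-0.0014,0.026,0],0.0],[[0,0,0],[0,0,0.01],0.0],[[0,0,0],[0,0,0],0.0],[[0,0,0],[0,0,0],0.0]]';  python3 - <<'E'
from h import *
s=get_state();im=eyes.grab_frame('wrist');cv2.imwrite('pics/w6.png',im)
go([597.8,-227.9,150]);c=cam("wrist",s);t=s["tool_pos"];print(proj(c,[t[0],t[1],t[2]-76]),proj(c,[597.8,-227.9,70]))
cv2.imwrite("pics/w6c.png",cv2.resize(im[150:310,200:360],None,fx=3.7,fy=3.7,interpolation=cv2.INTER_CUBIC))
E
```

```text
time_s: 8.75
tool_pos: [596.9, -229.3, 154.1]
tcp_rot: [-0.393, -3.116, 0.001]
contact_force: [1.1, -0.4, -1.3]
gripper_width: 17.3
t 8.8 pos [ 597.  -229.5  154.4] shift [-0.34  1.77  4.45] F [-0.55 -0.62 -1.03] w 17.4
turn [-0.0006 -0.0004 -0.    ] yaz 75.6 q [-0.11  0.56  0.6   1.64 -0.35  1.05  1.91]
[278.51083074 211.66754333] [280.44873052 209.26016405]
```

View pics/w6c.png

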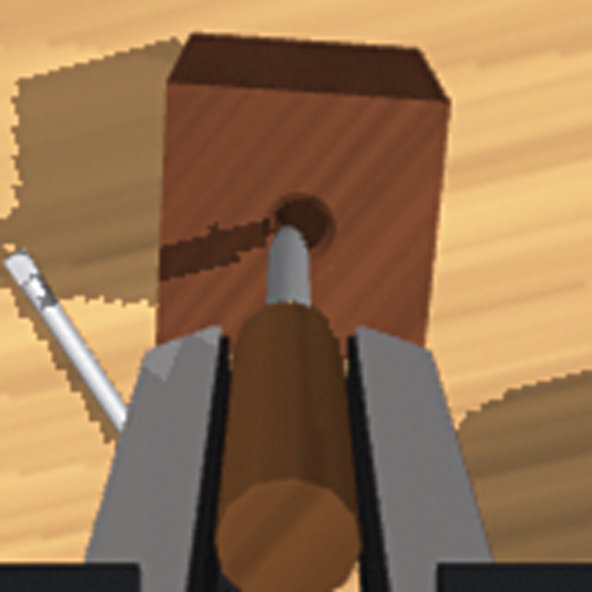

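```bash
python3 -m inch '[[[0,0,0],[-0.0003,0.0028,0.002],0.0],[[0,0,0],[0,0,0],0.0],[[0,0,0],[0,0,0],0.0]]';  python3 - <<'E'
from h import *
s=get_state();im=eyes.grab_frame('wrist');cv2.imwrite('pics/w7.png',im)
go([597.8,-227.9,150]);c=cam("wrist",s);t=s["tool_pos"];print(proj(c,[t[0],t[1],t[2]-76]),proj(c,[597.8,-227.9,70]))
cv2.imwrite("pics/w7c.png",cv2.resize(im[180:240,240:320],None,fx=8,fy=8,interpolation=cv2.INTER_CUBIC))
E
```

```text
time_s: 9.1
tool_pos: [598.5, -225.9, 152.5]
tcp_rot: [0.392, 3.117, -0.0]
contact_force: [-1.0, -0.1, 0.6]
gripper_width: 17.8
t 9.15 pos [ 598.5 -225.9  152.6] shift [ 0.21 -2.13  2.57] F [-0.04  0.91 -1.34] w 17.5
turn [-0.0001  0.0001  0.    ] yaz 75.68 q [-0.11  0.56  0.59  1.64 -0.35  1.05  1.91]
[278.45732982 211.56944672] [275.75363614 208.82253599]
```

View pics/w7c.png

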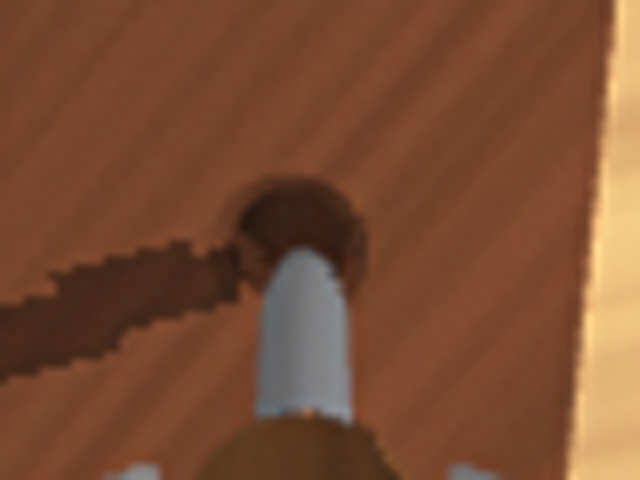

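```bash
python3 -m inch '[[[0,0,0],[0,-0.0007,0.008],0.0],[[0,0,0],[0,0,0.008],0.0],[[0,0,0],[0,0,0.008],0.0],[[0,0,0],[0,0,0],0.0]]';  python3 -c "
from h import *
go([597.8,-227.9,87])"
```

```text
time_s: 9.55
tool_pos: [597.7, -226.1, 126.9]
tcp_rot: [-0.391, -3.115, -0.0]
contact_force: [0.0, -0.4, -0.7]
gripper_width: 17.7
t 9.55 pos [ 597.7 -226.1  126.9] shift [-0.59 -1.71 39.93] F [ 0.03 -0.36 -0.69] w 17.7
turn [-0.0001 -0.002  -0.    ] yaz 75.69 q [-0.1   0.59  0.58  1.66 -0.37  1.01  1.92]
```

```bash
python3 -m inch '[[[0,0,0],[0,-0.0005,0.012],0.0],[[0,0,0],[0,0,0.012],0.0],[[0,0,0],[0,0,0.01],0.0],[[0,0,0],[0,0,0.003],0.0],[[0,0,0],[0,0,0],0.0]]';  python3 -c "
from h import *
go([597.8,-227.9,86])"
```

```text
time_s: 10.05
tool_pos: [598.0, -226.8, 90.9]
tcp_rot: [-0.391, -3.116, 0.0]
contact_force: [-0.0, 0.1, 0.6]
gripper_width: 17.2
t 10.05 pos [ 598.  -226.8   90.9] shift [-0.07 -1.08  4.86] F [-0.01  0.07  0.62] w 17.2
turn [-0.0002 -0.0009 -0.    ] yaz 75.68 q [-0.08  0.63  0.56  1.68 -0.39  0.95  1.95]
```

```bash
python3 -m inch '[[[0,0,0],[0,0,0.002],0.0],[[0,0,0],[0,0,0.0015],0.0],[[0,0,0],[0,0,0.001],0.0],[[0,0,0],[0,0,0],0.0]]';  python3 -c "
from h import *
go([597.8,-227.9,86])"
```

```text
time_s: 10.45
tool_pos: [598.3, -226.8, 87.0]
tcp_rot: [0.391, 3.117, -0.0]
contact_force: [1.2, -0.4, -0.7]
gripper_width: 17.5
t 10.45 pos [ 598.3 -226.8   87. ] shift [ 0.24 -1.17  1.02] F [ 1.16 -0.39 -0.73] w 17.5
turn [-0.      0.0001  0.    ] yaz 75.69 q [-0.08  0.63  0.56  1.68 -0.4   0.94  1.95]
```

Close enough to the seat; lower 1 mm more and open.

```bash
python3 -m inch '[[[0,0,0],[0,0,0.001],0.0],[[0,0,0],[0,0,0],0.03],[[0,0,0],[0,0,0],0.06],[[0,0,0],[0,0,0],0.094],[[0,0,0],[0,0,0],0.094],[[0,0,0],[0,0,0],0.094],[[0,0,0],[0,0,0],0.094]]';  python3 - <<'E'
from h import *
go([597.8,-227.9,180])
cv2.imwrite('pics/w8.png',eyes.grab_frame('wrist'))
E
```

```text
time_s: 11.15
tool_pos: [598.3, -226.9, 86.0]
tcp_rot: [0.391, 3.117, -0.0]
contact_force: [-0.6, 0.3, -0.3]
gripper_width: 61.9
t 11.15 pos [ 598.3 -226.9   86. ] shift [  0.24  -1.15 -93.96] F [-0.58  0.3  -0.28] w 61.9
turn [-0.0001  0.0001  0.    ] yaz 75.69 q [-0.08  0.63  0.56  1.69 -0.4   0.94  1.95]
```

View pics/w8.png

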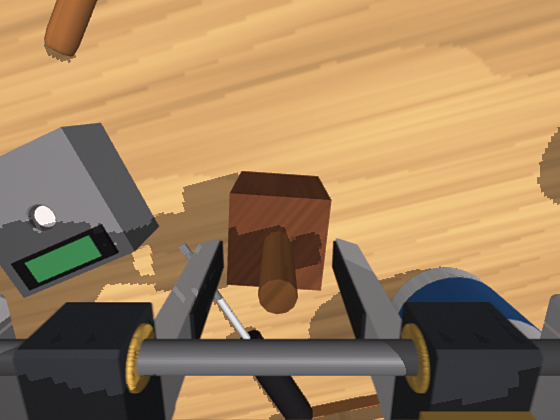

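```bash
python3 -m inch '[[[0,0,0],[0,0,-0.03],0.094],[[0,0,0],[0,0,-0.04],0.094],[[0,0,-0.134],[0,0,-0.04],0.094],[[0,0,-0.134],[0,0,-0.04],0.094],[[0,0,-0.134],[0,0,-0.02],0.094],[[0,0,-0.132],[0,0,-0.02],0.094],[[0,0,0],[0,0,0],0.094]]';  python3 - <<'E'
from h import *
yw=np.radians(16.3);X=np.array([np.cos(yw),np.sin(yw),0]);Y=np.array([-np.sin(yw),np.cos(yw),0]);Z=np.array([0,0,1.])
c=np.array([592,148,112.4]);out=(Z-X)/2**.5;up=(X+Z)/2**.5
g=c+64*out+60*(np.cos(.3)*up+np.sin(.3)*Y);print("grip",g)
go(np.r_[g[:2],260]-np.r_[60*X[:2],0],106.3)
cv2.imwrite('pics/t8.png',cv2.resize(eyes.grab_frame('top')[150:240,340:480],None,fx=5,fy=5,interpolation=cv2.INTER_CUBIC))
E
```

```text
time_s: 11.9
tool_pos: [599.1, -227.5, 278.9]
tcp_rot: [-0.45, 3.105, -0.002]
contact_force: [0.4, -0.2, -0.1]
gripper_width: 93.9
grip [582.48995281 163.69282737 198.18632858]
t 11.9 pos [ 599.1 -227.5  278.9] shift [-35.15 380.01  18.22] F [ 0.36 -0.21 -0.11] w 93.9
turn [-0.002   0.0036  0.0036] yaz 106.5 q [-0.06  0.42  0.52  1.5  -0.22  1.27  2.35]
```

View pics/t8.png

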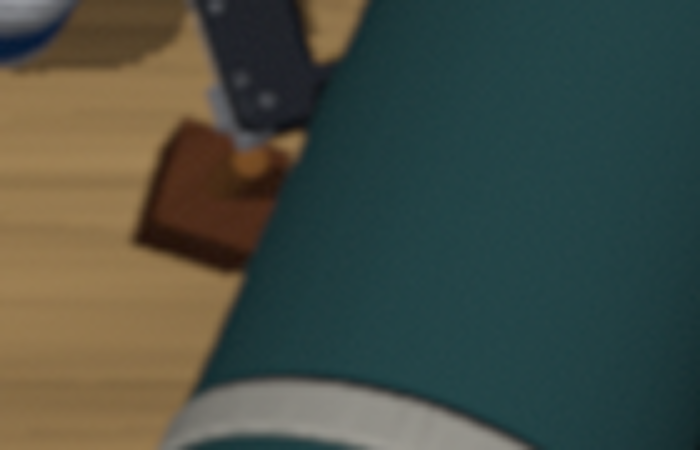

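```bash
python3 -m inch '[[[0,0,0],[-0.0035,0.034,0.001],0.094],[[0,0,0],[-0.0035,0.038,0.001],0.094],[[0,0,0],[-0.0035,0.038,0.001],0.094],[[0,0,0],[-0.0035,0.038,0.001],0.094],[[0,0,0],[-0.0035,0.038,0.001],0.094],[[0,0,0],[-0.0035,0.038,0.001],0.094],[[0,0,0],[-0.0035,0.038,0.001],0.094],[[0,0,0],[-0.0035,0.038,0.001],0.094],[[0,0,0],[-0.0035,0.038,0.001],0.094],[[0,0,0],[-0.0035,0.038,0.001],0.094],[[0,0,0],[0,0,0],0.094],[[0,0,0],[0,0,0],0.094]]';  python3 - <<'E'
from h import *
s=get_state();cv2.imwrite('pics/w9.png',eyes.grab_frame('wrist'))
go([525,147,260],106.3)
yw=np.radians(16.3);X=np.array([np.cos(yw),np.sin(yw),0]);Y=np.array([-np.sin(yw),np.cos(yw),0]);Z=np.array([0,0,1.])
c=np.array([592,148,112.4]);out=(Z-X)/2**.5;up=(X+Z)/2**.5
C=cam("wrist",s)
for r in (15+20,15+70): print(r,proj(C,c+r*out+60*(np.cos(.3)*up+np.sin(.3)*Y)))
print("nut",proj(C,c+32*out))
E
```

```text
time_s: 13.15
tool_pos: [526.0, 144.2, 265.0]
tcp_rot: [0.444, -3.109, 0.001]
contact_force: [0.6, -0.6, 0.1]
gripper_width: 93.9
t 13.2 pos [526.3 143.2 265.2] shift [0.17 4.05 5.25] F [ 0.54 -0.49  0.46] w 93.9
turn [-0.0005 -0.0011 -0.0022] yaz 106.17 q [-0.63  0.23  0.37  1.75 -0.09  1.18  1.61]
35 [281.97898675 296.04300988]
85 [282.66293887 279.4571709 ]
nut [263.18352599 236.84772625]
```

View pics/w9.png

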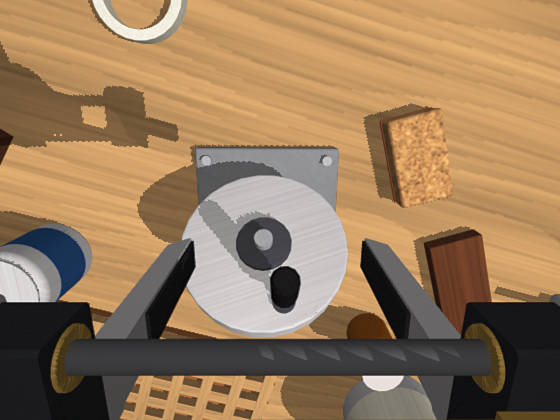

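```bash
python3 -c "
from h import *
go([583.3,166,179],106.3)"
```

```text
t 13.2 pos [526.3 143.2 265.2] shift [-61.2    6.1   86.18] F [ 0.54 -0.49  0.46] w 93.9
turn [-0.0005 -0.0011 -0.0022] yaz 106.17 q [-0.63  0.23  0.37  1.75 -0.09  1.18  1.61]
```

```bash
python3 -m inch '[[[0,0,0],[-0.03,0.003,0.0],0.094],[[0,0,0],[-0.031,0.003,0.01],0.094],[[0,0,0],[0,0,0.026],0.094],[[0,0,0],[0,0,0.03],0.094],[[0,0,0],[0,0,0.02],0.07],[[0,0,0],[0,0,0],0.06],[[0,0,0],[0,0,0],0.05]]';  python3 - <<'E'
from h import *
cv2.imwrite('pics/w10.png',eyes.grab_frame('wrist'))
go([583.3,166,179],106.3)
E
```

```text
time_s: 13.9
tool_pos: [583.7, 165.6, 180.4]
tcp_rot: [0.442, -3.11, 0.001]
contact_force: [0.2, 1.2, -0.1]
gripper_width: 73.3
t 13.95 pos [584.1 166.  181.1] shift [0.72 0.22 2.09] F [ 1.27 -0.43  0.56] w 69.2
turn [-0.0003  0.0012 -0.0019] yaz 106.19 q [-0.59  0.42  0.35  1.7  -0.16  1.05  1.66]
```

View pics/w10.png

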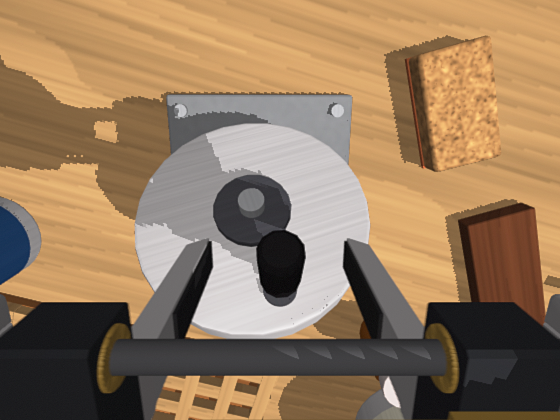

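```bash
python3 -m inch '[[[0,0,0],[0,0,0.0015],0.0],[[0,0,0],[0,0,0],0.0],[[0,0,0],[0,0,0],0.0],[[0,0,0],[0,0,0],0.0],[[0,0,0],[0,0,0],0.0],[[0,0,0],[0,0,0],0.0]]'; python3 - <<'E'
from h import *
go([583.3,166,179],106.3)
cv2.imwrite('pics/w11.png',eyes.grab_frame('wrist'))
E
```

```text
time_s: 14.55
tool_pos: [583.3, 166.9, 178.6]
tcp_rot: [-0.445, 3.11, 0.0]
contact_force: [0.2, 0.3, 0.3]
gripper_width: 23.2
t 14.55 pos [583.3 166.9 178.6] shift [ 0.24 -0.84 -0.45] F [0.21 0.34 0.33] w 23.2
turn [ 0.0001  0.0001 -0.0002] yaz 106.29 q [-0.59  0.43  0.35  1.7  -0.16  1.04  1.66]
```

View pics/w11.png

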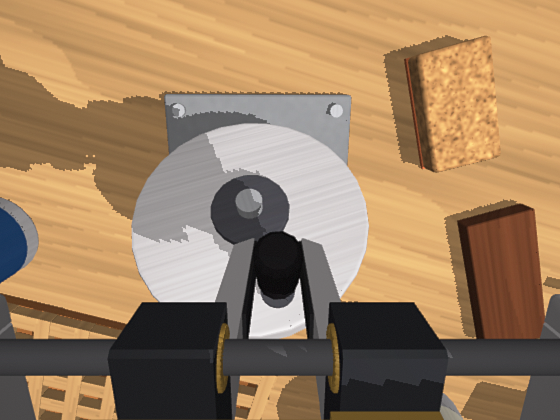

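```bash
cat > lg.py <<'E'
from h import *
import json
s=get_state();open("log.jsonl","a").write(json.dumps({k:np.array(v).tolist() for k,v in s.items()})+"\n")
yw=np.radians(16.3);X=np.array([np.cos(yw),np.sin(yw),0]);Y=np.array([-np.sin(yw),np.cos(yw),0]);Z=np.array([0,0,1.])
up=(X+Z)/2**.5;out=(Z-X)/2**.5
c=np.array([593.3,148.4,112.4])+64*out-19*Z
r=np.array(s["tool_pos"])-c;th=np.arctan2(r@Y,r@up);F=np.array(s["contact_force"])
tn=-np.sin(th)*up+np.cos(th)*Y;rd=np.cos(th)*up+np.sin(th)*Y
print(round(s["time_s"],2),"th %.1f r %.1f o %.1f | Ft %.1f Fr %.1f Fo %.1f w %.1f"%(np.degrees(th),np.hypot(r@Y,r@up),r@out,F@tn,F@rd,F@out,s["gripper_width"]))
E
python3 lg.py; python3 -c "
import numpy as np
t=np.radians(np.arange(20,385,5))
for a,b in zip(t[:-1],t[1:]): print(round(np.degrees(b)), '[%.4f,%.4f,%.4f]'%(-.04243*(np.cos(b)-np.cos(a)),.06*(np.sin(b)-np.sin(a)),-.04243*(np.cos(b)-np.cos(a))))"
```

```text
14.6 th 19.8 r 60.7 o -0.7 | Ft 0.1 Fr 0.7 Fo 0.9 w 23.0
25 [0.0014,0.0048,0.0014]
30 [0.0017,0.0046,0.0017]
35 [0.0020,0.0044,0.0020]
40 [0.0023,0.0042,0.0023]
45 [0.0025,0.0039,0.0025]
50 [0.0027,0.0035,0.0027]
55 [0.0029,0.0032,0.0029]
60 [0.0031,0.0028,0.0031]
65 [0.0033,0.0024,0.0033]
70 [0.0034,0.0020,0.0034]
75 [0.0035,0.0016,0.0035]
80 [0.0036,0.0011,0.0036]
85 [0.0037,0.0007,0.0037]
90 [0.0037,0.0002,0.0037]
95 [0.0037,-0.0002,0.0037]
100 [0.0037,-0.0007,0.0037]
105 [0.0036,-0.0011,0.0036]
110 [0.0035,-0.0016,0.0035]
115 [0.0034,-0.0020,0.0034]
120 [0.0033,-0.0024,0.0033]
125 [0.0031,-0.0028,0.0031]
130 [0.0029,-0.0032,0.0029]
135 [0.0027,-0.0035,0.0027]
140 [0.0025,-0.0039,0.0025]
145 [0.0023,-0.0042,0.0023]
150 [0.0020,-0.0044,0.0020]
155 [0.0017,-0.0046,0.0017]
160 [0.0014,-0.0048,0.0014]
165 [0.0011,-0.0050,0.0011]
170 [0.0008,-0.0051,0.0008]
175 [0.0005,-0.0052,0.0005]
180 [0.0002,-0.0052,0.0002]
185 [-0.0002,-0.0052,-0.0002]
190 [-0.0005,-0.0052,-0.0005]
195 [-0.0008,-0.0051,-0.0008]
200 [-0.0011,-0.0050,-0.0011]
205 [-0.0014,-0.0048,-0.0014]
210 [-0.0017,-0.0046,-0.00
[... 293 characters left out ...]
1,-0.0036]
265 [-0.0037,-0.0007,-0.0037]
270 [-0.0037,-0.0002,-0.0037]
275 [-0.0037,0.0002,-0.0037]
280 [-0.0037,0.0007,-0.0037]
285 [-0.0036,0.0011,-0.0036]
290 [-0.0035,0.0016,-0.0035]
295 [-0.0034,0.0020,-0.0034]
300 [-0.0033,0.0024,-0.0033]
305 [-0.0031,0.0028,-0.0031]
310 [-0.0029,0.0032,-0.0029]
315 [-0.0027,0.0035,-0.0027]
320 [-0.0025,0.0039,-0.0025]
325 [-0.0023,0.0042,-0.0023]
330 [-0.0020,0.0044,-0.0020]
335 [-0.0017,0.0046,-0.0017]
340 [-0.0014,0.0048,-0.0014]
345 [-0.0011,0.0050,-0.0011]
350 [-0.0008,0.0051,-0.0008]
355 [-0.0005,0.0052,-0.0005]
360 [-0.0002,0.0052,-0.0002]
365 [0.0002,0.0052,0.0002]
370 [0.0005,0.0052,0.0005]
375 [0.0008,0.0051,0.0008]
380 [0.0011,0.0050,0.0011]
```

Geometry agrees well. First 30°, reading every 2 rows.

```bash
python3 -m inch '[[[0,0,0],[0.0014,0.0048,0.0014],0.0],[[0,0,0],[0.0017,0.0046,0.0017],0.0]]' >/dev/null; python3 lg.py
python3 -m inch '[[[0,0,0],[0.0020,0.0044,0.0020],0.0],[[0,0,0],[0.0023,0.0042,0.0023],0.0]]' >/dev/null; python3 lg.py
python3 -m inch '[[[0,0,0],[0.0025,0.0039,0.0025],0.0],[[0,0,0],[0.0027,0.0035,0.0027],0.0]]' ; python3 lg.py
```

```text
14.8 th 29.5 r 60.8 o -0.7 | Ft -2.6 Fr 1.3 Fo 3.0 w 23.5
15.0 th 39.9 r 60.9 o -0.7 | Ft -2.3 Fr 2.6 Fo 2.3 w 23.3
time_s: 15.2
tool_pos: [564.0, 188.3, 165.9]
tcp_rot: [-0.446, 3.109, 0.0]
contact_force: [2.4, -0.4, 5.5]
gripper_width: 23.1
15.2 th 49.8 r 61.0 o -0.8 | Ft -4.8 Fr 2.7 Fo 2.3 w 23.1
```

```bash
m(){ :; }
python3 -m inch '[[[0,0,0],[0.0029,0.0032,0.0029],0.0],[[0,0,0],[0.0031,0.0028,0.0031],0.0]]' >/dev/null; python3 lg.py
python3 -m inch '[[[0,0,0],[0.0033,0.0024,0.0033],0.0],[[0,0,0],[0.0034,0.0020,0.0034],0.0]]' >/dev/null; python3 lg.py
python3 -m inch '[[[0,0,0],[0.0035,0.0016,0.0035],0.0],[[0,0,0],[0.0036,0.0011,0.0036],0.0]]' >/dev/null; python3 lg.py
python3 -m inch '[[[0,0,0],[0.0037,0.0007,0.0037],0.0],[[0,0,0],[0.0037,0.0002,0.0037],0.0]]' >/dev/null; python3 lg.py
python3 -m inch '[[[0,0,0],[0.0037,-0.0002,0.0037],0.0],[[0,0,0],[0.0037,-0.0007,0.0037],0.0]]' >/dev/null; python3 lg.py
python3 -m inch '[[[0,0,0],[0.0036,-0.0011,0.0036],0.0],[[0,0,0],[0.0035,-0.0016,0.0035],0.0]]' ; python3 lg.py
```

```text
15.4 th 59.5 r 61.0 o -0.8 | Ft -5.1 Fr 1.8 Fo 2.1 w 23.1
15.6 th 69.3 r 61.0 o -0.8 | Ft -5.7 Fr 1.9 Fo 2.2 w 23.3
15.8 th 78.9 r 61.1 o -0.8 | Ft -7.5 Fr 2.8 Fo 3.3 w 23.1
16.0 th 88.8 r 61.0 o -0.8 | Ft -6.0 Fr 2.2 Fo 3.4 w 23.2
16.2 th 98.6 r 60.9 o -0.8 | Ft -7.6 Fr 1.5 Fo 3.8 w 23.2
time_s: 16.4
tool_pos: [521.2, 187.5, 124.5]
tcp_rot: [-0.447, 3.108, 0.002]
contact_force: [2.4, 5.1, 7.0]
gripper_width: 23.0
16.4 th 108.4 r 60.9 o -0.8 | Ft -8.5 Fr 1.6 Fo 2.3 w 23.0
```

```bash
python3 -m inch '[[[0,0,0],[0.0034,-0.0020,0.0034],0.0],[[0,0,0],[0.0033,-0.0024,0.0033],0.0]]' >/dev/null; python3 lg.py
python3 -m inch '[[[0,0,0],[0.0031,-0.0028,0.0031],0.0],[[0,0,0],[0.0029,-0.0032,0.0029],0.0]]' >/dev/null; python3 lg.py
python3 -m inch '[[[0,0,0],[0.0027,-0.0035,0.0027],0.0],[[0,0,0],[0.0025,-0.0039,0.0025],0.0]]' >/dev/null; python3 lg.py
python3 -m inch '[[[0,0,0],[0.0023,-0.0042,0.0023],0.0],[[0,0,0],[0.0020,-0.0044,0.0020],0.0]]' >/dev/null; python3 lg.py
python3 -m inch '[[[0,0,0],[0.0017,-0.0046,0.0017],0.0],[[0,0,0],[0.0014,-0.0048,0.0014],0.0]]' >/dev/null; python3 lg.py
python3 -m inch '[[[0,0,0],[0.0011,-0.0050,0.0011],0.0],[[0,0,0],[0.0008,-0.0051,0.0008],0.0]]' >/dev/null; python3 lg.py
python3 -m inch '[[[0,0,0],[0.0005,-0.0052,0.0005],0.0],[[0,0,0],[0.0002,-0.0052,0.0002],0.0]]' ; python3 lg.py
python3 -c "
from h import *
go([0,0,0])"
```

```text
16.6 th 118.2 r 60.7 o -0.8 | Ft -10.1 Fr 0.5 Fo 4.0 w 23.2
16.8 th 128.0 r 60.6 o -0.8 | Ft -9.7 Fr 2.2 Fo 3.4 w 23.3
17.0 th 137.9 r 60.4 o -0.8 | Ft -10.8 Fr 0.6 Fo 3.2 w 23.3
17.2 th 148.0 r 60.3 o -0.8 | Ft -10.0 Fr 0.0 Fo 3.3 w 23.6
17.4 th 157.9 r 60.1 o -0.7 | Ft -10.3 Fr 0.7 Fo 2.1 w 23.4
17.6 th 167.9 r 59.9 o -0.7 | Ft -10.1 Fr -0.4 Fo 2.2 w 23.1
time_s: 17.8
tool_pos: [509.2, 126.0, 96.0]
tcp_rot: [0.448, -3.109, -0.003]
contact_force: [-2.1, 8.4, 3.3]
gripper_width: 23.5
17.8 th 178.0 r 59.7 o -0.7 | Ft -8.8 Fr -2.3 Fo 2.1 w 23.5
t 17.8 pos [509.2 126.   96. ] shift [524.01  22.64  96.37] F [-2.09  8.43  3.32] w 23.5
turn [ 0.002  -0.0006  0.    ] yaz 106.39 q [-0.57  0.39  0.33  1.97 -0.18  0.81  1.71]
```

Clear hump around 140°. Continue.

```bash
python3 -m inch '[[[0,0,0],[-0.0002,-0.0052,-0.0002],0.0],[[0,0,0],[-0.0005,-0.0052,-0.0005],0.0]]' >/dev/null; python3 lg.py
python3 -m inch '[[[0,0,0],[-0.0008,-0.0051,-0.0008],0.0],[[0,0,0],[-0.0011,-0.0050,-0.0011],0.0]]' >/dev/null; python3 lg.py
python3 -m inch '[[[0,0,0],[-0.0014,-0.0048,-0.0014],0.0],[[0,0,0],[-0.0017,-0.0046,-0.0017],0.0]]' >/dev/null; python3 lg.py
python3 -m inch '[[[0,0,0],[-0.0020,-0.0044,-0.0020],0.0],[[0,0,0],[-0.0023,-0.0042,-0.0023],0.0]]' >/dev/null; python3 lg.py
python3 -m inch '[[[0,0,0],[-0.0025,-0.0039,-0.0025],0.0],[[0,0,0],[-0.0027,-0.0035,-0.0027],0.0]]' >/dev/null; python3 lg.py
python3 -m inch '[[[0,0,0],[-0.0029,-0.0032,-0.0029],0.0],[[0,0,0],[-0.0031,-0.0028,-0.0031],0.0]]' >/dev/null; python3 lg.py
python3 -m inch '[[[0,0,0],[-0.0033,-0.0024,-0.0033],0.0],[[0,0,0],[-0.0034,-0.0020,-0.0034],0.0]]' >/dev/null; python3 lg.py
python3 -m inch '[[[0,0,0],[-0.0035,-0.0016,-0.0035],0.0],[[0,0,0],[-0.0036,-0.0011,-0.0036],0.0]]' >/dev/null; python3 lg.py
python3 -m inch '[[[0,0,0],[-0.0037,-0.0007,-0.0037],0.0],[[0,0,0],[-0.0037,-0.0002,-0.0037],0.0]]' ; python3 lg.py
```

```text
18.0 th -172.0 r 59.6 o -0.6 | Ft -9.6 Fr -2.6 Fo 0.7 w 23.4
18.2 th -161.9 r 59.4 o -0.6 | Ft -9.2 Fr -2.2 Fo 0.1 w 23.0
18.4 th -151.9 r 59.2 o -0.5 | Ft -9.2 Fr -2.6 Fo 0.5 w 23.3
18.6 th -141.7 r 59.2 o -0.5 | Ft -7.5 Fr -1.3 Fo 0.9 w 23.6
18.8 th -131.6 r 59.1 o -0.5 | Ft -7.7 Fr -2.5 Fo 0.9 w 23.5
19.0 th -121.5 r 59.0 o -0.5 | Ft -6.3 Fr -2.1 Fo -0.3 w 23.3
19.2 th -111.2 r 59.0 o -0.4 | Ft -5.3 Fr -2.0 Fo 1.1 w 23.3
19.4 th -101.0 r 59.0 o -0.5 | Ft -5.2 Fr -2.6 Fo 1.2 w 23.2
time_s: 19.6
tool_pos: [566.5, 79.0, 138.1]
tcp_rot: [0.446, -3.107, -0.001]
contact_force: [-5.2, 2.6, -0.9]
gripper_width: 23.4
19.6 th -90.4 r 59.1 o -0.5 | Ft -3.7 Fr -3.9 Fo 2.3 w 23.4
```

```bash
python3 -m inch '[[[0,0,0],[-0.0037,0.0002,-0.0037],0.0],[[0,0,0],[-0.0037,0.0007,-0.0037],0.0]]' >/dev/null; python3 lg.py
python3 -m inch '[[[0,0,0],[-0.0036,0.0011,-0.0036],0.0],[[0,0,0],[-0.0035,0.0016,-0.0035],0.0]]' >/dev/null; python3 lg.py
python3 -m inch '[[[0,0,0],[-0.0034,0.0020,-0.0034],0.0],[[0,0,0],[-0.0033,0.0024,-0.0033],0.0]]' >/dev/null; python3 lg.py
python3 -m inch '[[[0,0,0],[-0.0031,0.0028,-0.0031],0.0],[[0,0,0],[-0.0029,0.0032,-0.0029],0.0]]' >/dev/null; python3 lg.py
python3 -m inch '[[[0,0,0],[-0.0027,0.0035,-0.0027],0.0],[[0,0,0],[-0.0025,0.0039,-0.0025],0.0]]' >/dev/null; python3 lg.py
python3 -m inch '[[[0,0,0],[-0.0023,0.0042,-0.0023],0.0],[[0,0,0],[-0.0020,0.0044,-0.0020],0.0]]' >/dev/null; python3 lg.py
python3 -m inch '[[[0,0,0],[-0.0017,0.0046,-0.0017],0.0],[[0,0,0],[-0.0014,0.0048,-0.0014],0.0]]' >/dev/null; python3 lg.py
python3 -m inch '[[[0,0,0],[-0.0011,0.0050,-0.0011],0.0],[[0,0,0],[-0.0008,0.0051,-0.0008],0.0]]' ; python3 lg.py
```

```text
19.8 th -80.1 r 59.1 o -0.5 | Ft -3.3 Fr -3.1 Fo 2.4 w 23.2
20.0 th -69.9 r 59.2 o -0.5 | Ft -2.3 Fr -3.7 Fo 3.6 w 23.1
20.2 th -59.7 r 59.4 o -0.5 | Ft -2.0 Fr -4.3 Fo 3.3 w 23.1
20.4 th -49.6 r 59.5 o -0.5 | Ft -2.1 Fr -3.4 Fo 3.3 w 23.6
20.6 th -39.6 r 59.7 o -0.5 | Ft -1.1 Fr -4.0 Fo 3.9 w 23.5
20.8 th -29.5 r 59.9 o -0.6 | Ft -0.7 Fr -4.2 Fo 3.1 w 23.2
21.0 th -19.6 r 60.1 o -0.6 | Ft -2.0 Fr -4.0 Fo 3.0 w 23.2
time_s: 21.2
tool_pos: [593.5, 137.8, 180.2]
tcp_rot: [0.445, -3.109, 0.001]
contact_force: [-4.5, -2.2, -1.3]
gripper_width: 23.4
21.2 th -9.8 r 60.3 o -0.6 | Ft -1.6 Fr -4.2 Fo 2.5 w 23.4
```

```bash
cat > fit.py <<'E'
import json,numpy as np
from scipy.optimize import least_squares
L=[json.loads(l) for l in open("log.jsonl")][1:]
yw=np.radians(16.3);X=np.array([np.cos(yw),np.sin(yw),0]);Y=np.array([-np.sin(yw),np.cos(yw),0]);Z=np.array([0,0,1.])
up=(X+Z)/2**.5;out=(Z-X)/2**.5
c=np.array([593.3,148.4,112.4])+64*out-19*Z
P=np.array([l["tool_pos"] for l in L])-c;F=np.array([l["contact_force"] for l in L])
a,b=P@up,P@Y
k=np.linalg.lstsq(np.c_[a,b,np.ones(len(a))],a*a+b*b,rcond=None)[0];ca,cb=k[:2]/2
print("centre off up,Y",ca,cb,"r",np.sqrt(k[2]+ca**2+cb**2))
th=np.arctan2(b-cb,a-ca)
Ft=-np.sin(th)*(F@up)+np.cos(th)*(F@Y)
A=np.c_[np.ones(len(th)),np.cos(th),np.sin(th)]
x,_,_,_=np.linalg.lstsq(A,Ft,rcond=None);res=Ft-A@x
cov=res.var()*np.linalg.inv(A.T@A)
amp=np.hypot(x[1],x[2]);pk=np.degrees(np.arctan2(x[2],x[1]))
print("mean",x[0],"amp",amp,"phase of max Ft",pk,"rms",res.std(),"sd deg",np.degrees(np.sqrt(cov[1,1])/amp))
# resisting force most negative when lump (heading angle) rising fastest
E
python3 fit.py
```

```text
centre off up,Y 0.35653712215153144 0.9590138492471567 r 60.0366715096541
mean -5.6802573082963645 amp 4.527200416892117 phase of max Ft -21.9493467525307 rms 0.5679378600089134 sd deg 1.86237837314246
```

```bash
sed -i 's/^c=np.array.*/c=np.array([593.3,148.4,112.4])+64*out-19*Z+.357*up+.959*Y/' lg.py
python3 -m inch '[[[0,0,0],[-0.0005,0.0052,-0.0005],0.0],[[0,0,0],[-0.0002,0.0052,-0.0002],0.0]]' >/dev/null; python3 lg.py
python3 -m inch '[[[0,0,0],[0.0002,0.0052,0.0002],0.0],[[0,0,0],[0.0005,0.0052,0.0005],0.0]]' >/dev/null; python3 lg.py
python3 -m inch '[[[0,0,0],[0.0008,0.0051,0.0008],0.0],[[0,0,0],[0.0011,0.0050,0.0011],0.0]]' >/dev/null; python3 lg.py
python3 -m inch '[[[0,0,0],[0.0014,0.0048,0.0014],0.0],[[0,0,0],[0.0017,0.0046,0.0017],0.0]]' >/dev/null; python3 lg.py
python3 -m inch '[[[0,0,0],[0.0020,0.0044,0.0020],0.0],[[0,0,0],[0.0023,0.0042,0.0023],0.0]]' >/dev/null; python3 lg.py
python3 -m inch '[[[0,0,0],[0.0025,0.0039,0.0025],0.0],[[0,0,0],[0.0027,0.0035,0.0027],0.0]]' >/dev/null; python3 lg.py
python3 -m inch '[[[0,0,0],[0.0029,0.0032,0.0029],0.0],[[0,0,0],[0.0031,0.0028,0.0031],0.0]]' >/dev/null; python3 lg.py
python3 -m inch '[[[0,0,0],[0.0033,0.0024,0.0033],0.0],[[0,0,0],[0.0034,0.0020,0.0034],0.0]]' >/dev/null; python3 lg.py
python3 -m inch '[[[0,0,0],[0.0035,0.0016,0.0035],0.0],[[0,0,0],[0.0036,0.0011,0.0036],0.0]]' >/dev/null; python3 lg.py
python3 -m inch '[[[0,0,0],[0.0037,0.0007,0.0037],0.0],[[0,0,0],[0.0037,0.0002,0.0037],0.0]]'; python3 lg.py; python3 fit.py
```

```text
21.4 th -0.9 r 60.1 o -0.6 | Ft -1.0 Fr -3.9 Fo 2.9 w 23.3
21.6 th 9.1 r 60.1 o -0.7 | Ft -1.8 Fr -3.5 Fo 3.6 w 23.4
21.8 th 19.1 r 60.1 o -0.7 | Ft -1.6 Fr -2.4 Fo 2.7 w 23.0
22.0 th 29.0 r 60.1 o -0.7 | Ft -3.4 Fr -0.4 Fo 4.4 w 23.2
22.2 th 39.2 r 60.0 o -0.8 | Ft -3.3 Fr 0.7 Fo 4.8 w 23.3
22.4 th 49.1 r 60.1 o -0.8 | Ft -4.6 Fr 0.7 Fo 4.8 w 23.4
22.6 th 58.9 r 60.0 o -0.8 | Ft -5.6 Fr 0.1 Fo 4.8 w 23.5
22.8 th 68.8 r 60.1 o -0.9 | Ft -5.9 Fr 1.4 Fo 6.0 w 23.4
23.0 th 78.7 r 60.0 o -0.9 | Ft -7.0 Fr 1.1 Fo 6.3 w 23.4
time_s: 23.2
tool_pos: [534.6, 194.8, 139.3]
tcp_rot: [-0.446, 3.107, 0.002]
contact_force: [-0.2, 1.4, 9.8]
gripper_width: 22.8
23.2 th 88.6 r 60.0 o -0.9 | Ft -7.0 Fr 1.5 Fo 6.8 w 22.8
centre off up,Y 0.37175750453203876 0.9603429550027442 r 60.044028320219915
mean -5.690395890610649 amp 4.556701425904013 phase of max Ft -22.52308069050393 rms 0.5400751147338385 sd deg 1.5251891216866946
```

```bash
python3 -m inch '[[[0,0,0],[-0.0037,-0.0002,-0.0037],0.0],[[0,0,0],[-0.0037,-0.0007,-0.0037],0.0]]' >/dev/null; python3 lg.py
python3 -m inch '[[[0,0,0],[-0.0036,-0.0011,-0.0036],0.0],[[0,0,0],[-0.0035,-0.0016,-0.0035],0.0]]' >/dev/null; python3 lg.py
python3 -m inch '[[[0,0,0],[-0.0034,-0.0020,-0.0034],0.0],[[0,0,0],[-0.0033,-0.0024,-0.0033],0.0]]' >/dev/null; python3 lg.py
python3 -m inch '[[[0,0,0],[-0.0031,-0.0028,-0.0031],0.0],[[0,0,0],[-0.0029,-0.0032,-0.0029],0.0]]' >/dev/null; python3 lg.py
python3 -m inch '[[[0,0,0],[-0.0027,-0.0035,-0.0027],0.0],[[0,0,0],[-0.0025,-0.0039,-0.0025],0.0]]'; python3 lg.py
```

```text
23.4 th 79.8 r 60.0 o -0.7 | Ft 5.1 Fr 4.5 Fo -1.7 w 23.6
23.6 th 69.3 r 60.0 o -0.8 | Ft 5.0 Fr 3.6 Fo -0.7 w 23.1
23.8 th 59.3 r 60.0 o -0.7 | Ft 6.3 Fr 1.8 Fo -1.7 w 23.1
24.0 th 49.5 r 60.1 o -0.7 | Ft 6.6 Fr 1.9 Fo -0.6 w 23.2
time_s: 24.2
tool_pos: [571.0, 182.8, 171.1]
tcp_rot: [0.446, -3.109, -0.001]
contact_force: [-4.7, 4.5, -5.0]
gripper_width: 23.1
24.2 th 39.6 r 60.1 o -0.7 | Ft 8.1 Fr -0.9 Fo -1.2 w 23.1
```

```bash
python3 -m inch '[[[0,0,0],[0.0025,0.0039,0.0025],0.0],[[0,0,0],[0.0027,0.0035,0.0027],0.0],[[0,0,0],[0.0029,0.0032,0.0029],0.0],[[0,0,0],[0.0031,0.0028,0.0031],0.0],[[0,0,0],[0.0033,0.0024,0.0033],0.0],[[0,0,0],[0.0019,0.0012,0.0019],0.0],[[0,0,0],[0,0,0],0.0],[[0,0,0],[0,0,0],0.0],[[0,0,0],[0,0,0],0.0],[[0,0,0],[0,0,0],0.0]]'; python3 lg.py
python3 - <<'E'
from h import *
cv2.imwrite('pics/wf.png',eyes.grab_frame('wrist'));cv2.imwrite('pics/tf.png',eyes.grab_frame('top'));cv2.imwrite('pics/sf.png',eyes.grab_frame('side'))
E
python3 lg.py
```

```text
time_s: 25.2
tool_pos: [551.4, 194.3, 155.4]
tcp_rot: [-0.445, 3.108, 0.001]
contact_force: [0.1, 4.5, 6.1]
gripper_width: 23.2
25.2 th 66.3 r 60.0 o -0.8 | Ft -3.1 Fr 6.0 Fo 3.4 w 23.2
25.35 th 66.3 r 60.0 o -0.8 | Ft -2.5 Fr 4.8 Fo 2.6 w 23.0
```

View pics/wf.png

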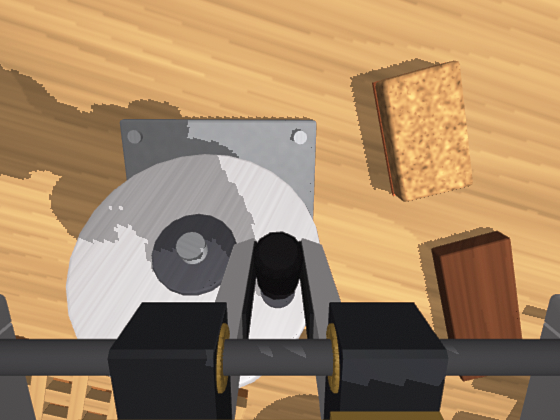

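View pics/tf.png

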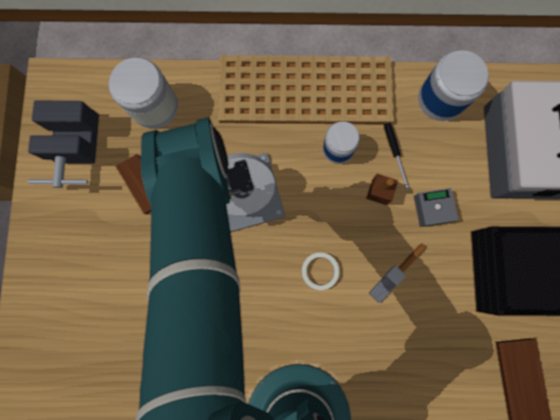

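View pics/sf.png

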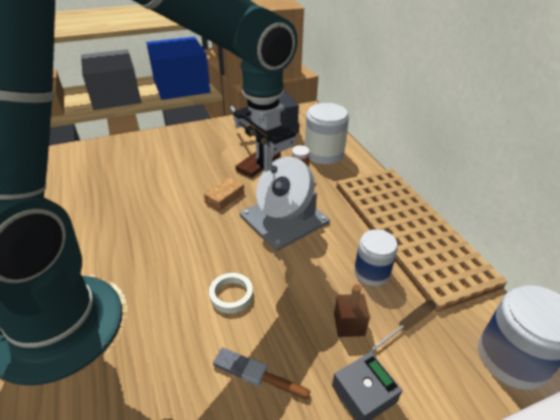

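The knob is held between the fingers at (280,265) in the wrist view. In the top view the scriber stands at (389,183), and the bystanders are where they began. Handing in.

```bash
python3 -c "
from cell import sign_off
print(sign_off())"
```

```text
the job is handed in; nothing more can be done
None
```

I did the whole job and handed it in at about 25.4 s; no verdict was reported.

**Zero button:** I took the scriber from its holder and pressed the button down to its stop, at about 17 N held for at least 0.3 s. I then stood the scriber back in the holder and let go, with the wheel not yet moved. When I checked above the hole, the picture and the reported arm position disagreed by about 2 mm. I aimed between the two, and the scriber went in with no side force. The last top picture still shows it upright in the holder.

**Wheel:** I gripped the crank knob from above and turned it from about 20° past the full turn, to about 449°, taking a force reading every 10°.
- **Fit:** the readings gave a drag of 0.34 N m and a lump pull of about 0.27 N m, both matching the description. They put the heavy side straight down the slope with the knob at about 67.5°, give or take 1.5°.
- **Check in reverse:** a short turn back gave about 65°, roughly 2° off the fit.

**At hand-in:** the knob was at 66.3° and not moving between readings, with the fingers closed on it at 23 mm. I have no direct reading of the grip force on the knob. The pictures show all the bystanders where they began and the zero button apparently up.

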